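# Put the climbing gear back on its own mats

### The arm

A 6-joint arm with a two-finger parallel gripper is mounted at the origin on the work surface. World frame = base frame: x ahead of the robot, y to its left, z up, the work surface at z = 0. Lengths are in m, angles in degrees, forces in N, time in s.
With the tool pointing down it reaches from about 0.25 to 0.725 m from the base axis. Payload 9.7 kg.
Tool frame: the origin (TCP) lies midway between the tips of the shut fingers; the grasp point (between the pads) lies 19 mm behind it; z points along the fingers, x is the direction in which the jaws open and shut, and the axes are right-handed (so a half turn about z gives the same grasp; the last joint's range is limited). The gripper opens to 85 mm and grips with 20 to 120 N. Pads are 22 mm wide; open, the fingers measure 114 mm over their backs; the gripper's body (76 mm by 85 mm) begins 54 mm behind the grasp point. The pads swing forward as they close: fully open they stand 13 mm farther back than shut.
Start: joints at [63.197, 4.979, 10.078, 95.1, 0, 90], TCP at [0.248, 0.491, 0.231] pointing down, gripper open.
Joint ranges: [-179.16, 179.16], [-48.56, 103.87], [-65.8, 70.77], [-126.05, 130.52], [-82.76, 87.17], [-180, 180]. Speed limits (degrees/s): [127.2, 127.2, 147.25, 180, 180, 180].

### API

Orientations are given as [roll, pitch, yaw] about the fixed x, y, z axes, in that order (R = Rz(yaw) Ry(pitch) Rx(roll)).
In Python, from workcell import bot, optics gives the robot as it stands.
- The arm moves only by the shell command python3 -m creep 'ROWS' [FORCE]. ROWS is JSON, a list of rows, each a list of 7 numbers: the shift along the tool's x, y, z in m, then the turn, a rotation vector about the tool's x, y, z in rad, then the opening, from 0 (shut) to 1 (fully open). A call has 1 to 8 rows; each row is the pose to reach, as a shift and turn from the pose commanded when the call began, along the tool's axes at that moment; what a row does not reach only later rows make up. A row lasts 1/10 s, in which the tool goes at most 50 mm and 8.59 degrees, less where a joint would pass 70% of its speed; a pose out of reach is approached as far as the arm can. A call with a gripper value outside its range is refused whole. The fingers move at their own pace and stop on an object; FORCE is the grip in N (left out, the last holds). Time passes only in rows, so rows that repeat a pose let the fingers close. It gives the time, the measured TCP pose, the force and the opening at its end, in the units of the state.
- bot.get_obs(): the state, without advancing time (a new reading comes with each control period).
- optics.camera(name): name is "side" or "top" or "wrist"; returns the picture (420x560x3 uint8, red, green, blue); there is no depth.
- optics.camera_params(name): a dict with "camera_matrix" (3x3 intrinsics, pixels), "R" (3x3) and "t" (3): a world point X has camera coordinates R X + t; the wrist camera has in their place "mount" (4x4, takes a point from camera to tool coordinates, whose origin is the TCP and whose axes are the tool frame's). Camera axes: x right, y down, z forward; pixel columns grow to the right and rows downward; lengths in m; the calibration is good to about 2 mm. The wrist camera is an equidistant fisheye: a pixel r from the principal point sees the ray r / f radians off the axis. A picture is of the moment at which its call begins: read the wrist's pose just before it. camera_params takes no time and is no camera call.
- bot.job_done(): hands the job in, once; it reports no verdict.
The state is a dict: "time": time; "q": joint angles; "qd": joint speeds; "joint_efforts": joint torques, N m; "ee_pos": TCP position; "tcp_rot": TCP orientation; "wrist_force": force on the tool from outside, world axes, zero at the start; "torque": the same for the moment, N m; "opening": finger opening in m.
Only numpy, scipy, OpenCV 4.12 (cv2) and the standard library are available. Lean on these libraries where they do the work, as an engineer would, in place of code of your own. Each camera call takes 0.05 s, during which the arm holds its last target.

### The job

The climbing gear on the mudroom bench was put back on the wrong mats: get the red carabiner onto the blue mat, the chrome pulley onto the green mat and the stainless crampon bar onto the yellow mat, each lying flat in the middle of its mat and lengthwise along it. Use the empty cork mat to hold one piece meanwhile: lay nothing on the bare bench and never two pieces on one mat. Set the pieces down rather than dropping them, and leave the beech box, the lamp clip and the wax tin alone.

Things in the scene. Friction and masses are not known exactly. Their poses are not given: they have to be found in the camera images.
- carabiner_mid (a point): Red aluminium D-shaped carabiner with a silvery gate, lying flat: 104 mm long (its x), 56 mm wide over both long sides (its y), 12 mm thick round bar, open in the middle; the two long sides are straight and parallel for the middle 60 mm, so it can be gripped over both sides there. About 80 g. This point is the centre of its outline, half-way up (6 mm above what it lies on); z up.
- bar_mid (a point): Stainless crampon adjustment bar: straight flat-topped channel with a row of dark holes, 120 mm long (its x), 24 mm wide (its y), 10 mm high, with a small upturned stop 20 mm high at its +x end. About 120 g. This point is its centre, half-way up the 10 mm (5 mm above what it lies on); z up.
- pulley_mid (a point): Chrome pulley lying on its side plate: two flat plates with a dark sheave between, 86 mm long (its x, round end at -x, narrower 26 mm tongue at +x), 46 mm wide (its y) with straight parallel sides for the middle 52 mm, 24 mm high plus a 3 mm axle head on top. About 150 g. This point is on the middle of the straight sides, half-way up (12 mm above what it lies on); z up.
- mat_blue: Blue rectangular mat, 150 mm long (its x), 110 mm wide (its y), 6 mm thick, fixed flat on the bench. Origin at the centre of its underside; its top is 6 mm above the bench.
- mat_green: Green rectangular mat, 150 mm long (its x), 110 mm wide (its y), 6 mm thick, fixed flat on the bench. Origin at the centre of its underside; its top is 6 mm above the bench.
- mat_yellow: Yellow rectangular mat, 150 mm long (its x), 110 mm wide (its y), 6 mm thick, fixed flat on the bench. Origin at the centre of its underside; its top is 6 mm above the bench.
- mat_cork: Light brown cork rectangular mat, 150 mm long (its x), 110 mm wide (its y), 6 mm thick, fixed flat on the bench. Origin at the centre of its underside; its top is 6 mm above the bench. Empty at the start: the spare place.
- box: Bystander, to be left alone: loose beech box with its sliding lid part open, 75 x 130 mm, 48 mm high, long side along its y, the lid sticking out 18 mm past its +y end. Origin at the centre of its underside.
- clip: Bystander, to be left alone: loose black silicone helmet lamp clip, 46 x 30 mm, 24 mm high. Origin at the centre of its underside.
- tin: Bystander, to be left alone: loose round wax tin with a white lid, 70 mm across, 28 mm high. Origin at the centre of its underside.
Mind the look-alikes: they are no part of the job. Leave any turquoise look-alike of the part that bears bar_mid alone. Several things have the shape of the mat_yellow; the one meant has the colours described above.

How it is judged (in metres and radians):
On the way:
1. one of the three pieces has been laid down and released on the cork mat (centre within 40 mm of the mat's centre) (((horizontal distance between carabiner_mid and mat_cork below 0.04 m and height (world z) of carabiner_mid below 0.016 m and linear speed of carabiner below 0.02 m/s and angular speed of carabiner below 0.2 rad/s and contact force between the fingers and carabiner below 0.05 N) or (horizontal distance between pulley_mid and mat_cork below 0.04 m and height (world z) of pulley_mid below 0.022 m and linear speed of pulley below 0.02 m/s and angular speed of pulley below 0.2 rad/s and contact force between the fingers and pulley below 0.05 N) or (horizontal distance between bar_mid and mat_cork below 0.04 m and height (world z) of bar_mid below 0.015 m and linear speed of bar below 0.02 m/s and angular speed of bar below 0.2 rad/s and contact force between the fingers and bar below 0.05 N))), for 0.2 s.
At the end, for the whole second after the job is handed in: Carabiner on blue, pulley on green, bar on yellow: each centre within 15 mm horizontally of its mat's centre, long axis within 0.3 rad of the mat's (either way round), flat (centre at most 4 mm above its resting height on the mat), released and at rest (horizontal distance between carabiner_mid and mat_blue below 0.015 m and angle between the x axis of carabiner_mid and the x axis of mat_blue, either way round below 0.3 rad and height (world z) of carabiner_mid below 0.016 m and linear speed of each of carabiner, pulley, bar below 0.02 m/s and angular speed of each of carabiner, pulley, bar below 0.2 rad/s and horizontal distance between pulley_mid and mat_green below 0.015 m and angle between the x axis of pulley_mid and the x axis of mat_green, either way round below 0.3 rad and height (world z) of pulley_mid below 0.022 m and horizontal distance between bar_mid and mat_yellow below 0.015 m and angle between the x axis of bar_mid and the x axis of mat_yellow, either way round below 0.3 rad and height (world z) of bar_mid below 0.015 m); the robot touches nothing.
It fails at once if a piece is laid or dropped on the bare bench, off the mats (height (world z) of carabiner_mid below 0.0085 m or height (world z) of pulley_mid below 0.0145 m or height (world z) of bar_mid below 0.0075 m).
It fails at once if a piece is dropped (falls freely at more than 0.7 m/s) ((linear speed of carabiner above 0.7 m/s and contact force between the fingers and carabiner below 0.02 N) or (linear speed of pulley above 0.7 m/s and contact force between the fingers and pulley below 0.02 N) or (linear speed of bar above 0.7 m/s and contact force between the fingers and bar below 0.02 N)).
It fails at once if two pieces lie together on one mat ((horizontal distance between carabiner_mid and pulley_mid below 0.08 m and height (world z) of carabiner_mid below 0.032 m and height (world z) of pulley_mid below 0.038 m) or (horizontal distance between pulley_mid and bar_mid below 0.08 m and height (world z) of pulley_mid below 0.038 m and height (world z) of bar_mid below 0.031 m) or (horizontal distance between bar_mid and carabiner_mid below 0.08 m and height (world z) of bar_mid below 0.031 m and height (world z) of carabiner_mid below 0.032 m)).
It fails at once if the beech box, lamp clip or wax tin is disturbed (moved more than 15 mm) (distance of any of box, clip, tin from where it was at the start of the episode above 0.015 m).
It also fails if it takes over 112 s, if anything falls off the work surface, if the arm or the gripper's body presses on something with over 40 N, if the wrist force passes 120 N, or if a joint passes its speed limit or range.

## Working session

There is one attempt and no reset: what is moved stays moved. The work goes in short steps, Python scripts to look and compute and a shell command to move; the robot and the scene stay as the last step left them, time stands still between calls to the robot, and variables do not carry over. Pictures are saved under pics/ and viewed, and the job is handed in when it is done.

```bash
ls; mkdir -p pics; python3 - <<'E'
from workcell import bot, optics
import cv2
print(bot.get_obs())
for n in("top","side","wrist"):
    im=optics.camera(n); cv2.imwrite(f"pics/{n}0.png",cv2.cvtColor(im,cv2.COLOR_RGB2BGR)); print(n,optics.camera_params(n))
E
```

```text
pics
{'time': 0.0, 'q': array([6.31966707e+01, 5.00953869e+00, 1.00355411e+01, 9.50990353e+01,
       7.36786839e-04, 9.00002347e+01]), 'qd': array([ 0.0420646 ,  0.00116831, -0.09177236,  0.05842267,  0.07545075,
        0.1017859 ]), 'joint_efforts': array([-1.12496982e-03, -5.20382595e+01,  4.64809692e+01,  1.61105470e-02,
       -7.74341129e-05,  8.77762972e-06]), 'ee_pos': array([0.24790833, 0.49071235, 0.23060778]), 'tcp_rot': array([-1.79999264e+02,  7.30328436e-02,  6.31964360e+01]), 'wrist_force': array([ 0.19777689,  0.09339863, -0.27099726]), 'torque': array([-0.03611603,  0.06608144,  0.02272438]), 'opening': 0.08552369930176197}
top {'camera_matrix': array([[438.04977507,   0.        , 280.94765777],
       [  0.        , 438.04977507, 201.85967503],
       [  0.        ,   0.        ,   1.        ]]), 'R': array([[ 1.09749092e-02, -9.99939543e-01,  6.79854168e-04],
       [-9.81732605e-01, -1.09042259e-02, -1.89953127e-01],
       [ 1.89949056e-01,  1.41728332e-03, -9.81792925e-01]]), 't': array([0.05890757, 0.60394864, 0.94368603])}
side {'camera_matrix': array([[503.6
[... 172 characters left out ...]
7074757, -0.00305183],
       [-0.10776197,  0.63551232, -0.76453348],
       [ 0.13248171, -0.75297368, -0.64457679]]), 't': array([0.59756909, 0.07056392, 1.1871148 ])}
wrist {'camera_matrix': array([[325.1922621 ,   0.        , 281.57092782],
       [  0.        , 325.1922621 , 209.22547731],
       [  0.        ,   0.        ,   1.        ]]), 'mount': array([[ 9.99999685e-01,  7.87490602e-04, -1.01368738e-04,
         6.01366588e-04],
       [-7.24287002e-04,  9.57057060e-01,  2.89898706e-01,
        -7.32939759e-02],
       [ 3.25308173e-04, -2.89898541e-01,  9.57057328e-01,
        -1.42341568e-01],
       [ 0.00000000e+00,  0.00000000e+00,  0.00000000e+00,
         1.00000000e+00]])}
```

View pics/top0.png

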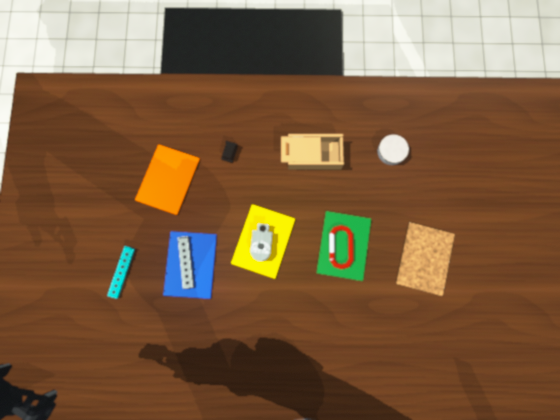

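View pics/side0.png

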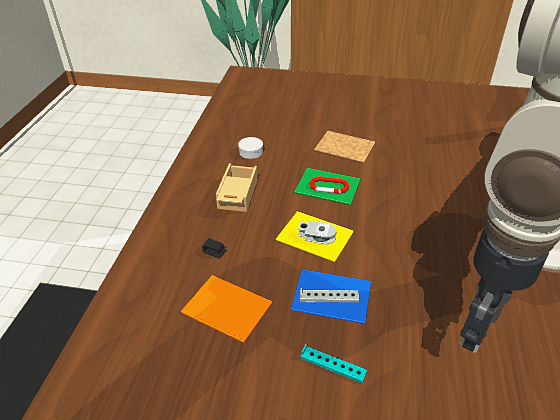

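View pics/wrist0.png

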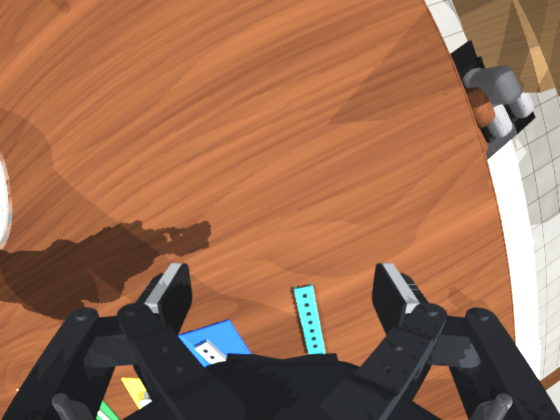

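```bash
cat > h.py <<'E'
import numpy as np, cv2
from workcell import bot, optics
from scipy.spatial.transform import Rotation as Rn
def toworld(n,uv,z):
    p=optics.camera_params(n);K,R,t=p["camera_matrix"],p["R"],np.array(p["t"])
    uv=np.atleast_2d(np.asarray(uv,float)); d=np.c_[(uv[:,0]-K[0,2])/K[0,0],(uv[:,1]-K[1,2])/K[1,1],np.ones(len(uv))]@R
    c=-R.T@t; return c+d*((z-c[2])/d[:,2])[:,None]
def topx(n,X):
    p=optics.camera_params(n);K,R,t=p["camera_matrix"],p["R"],np.array(p["t"])
    x=np.atleast_2d(X)@R.T+t; return np.c_[K[0,0]*x[:,0]/x[:,2]+K[0,2],K[1,1]*x[:,1]/x[:,2]+K[1,2]]
def wworld(uv,z,pos,rot):
    p=optics.camera_params("wrist");K,M=p["camera_matrix"],p["mount"]
    uv=np.atleast_2d(np.asarray(uv,float)); d=uv-K[:2,2]; r=np.hypot(d[:,0],d[:,1])+1e-9; th=r/K[0,0]
    ray=np.c_[d/r[:,None]*np.sin(th)[:,None],np.cos(th)]
    T=np.eye(4);T[:3,:3]=Rn.from_euler("xyz",rot,degrees=True).as_matrix();T[:3,3]=pos;T=T@M
    ray=ray@T[:3,:3].T; c=T[:3,3]; return c+ray*((z-c[2])/ray[:,2])[:,None]
def rect(P):
    (c,s,a)=cv2.minAreaRect((P[:,:2]*1000).astype(np.float32))
    if s[0]<s[1]: a+=90
    return np.round(c,1),np.round(s,1),round(((a+90)%180)-90,1)
def save(n,im,crop=None,k=1):
    if crop: im=im[crop[1]:crop[3],crop[0]:crop[2]]
    im=cv2.resize(im,None,fx=k,fy=k,interpolation=cv2.INTER_CUBIC)
    cv2.imwrite(f"pics/{n}.png",cv2.cvtColor(im,cv2.COLOR_RGB2BGR))
E
cat > mats.py <<'E'
from h import *
for n in ("top","side"):
    b=cv2.imread(f"pics/{n}0.png"); H=cv2.cvtColor(b,cv2.COLOR_BGR2HSV)
    for nm,lo,hi in (("blue",(105,150,60),(125,255,255)),("green",(50,150,40),(75,255,255)),("yellow",(25,150,90),(33,255,255)),("orange",(10,220,150),(18,255,255)),("cork",(10,60,130),(22,190,255)),("red",(0,190,100),(6,255,255)),("turq",(85,150,80),(98,255,255))):
        m=cv2.inRange(H,lo,hi); 
        if nm=="cork": m=cv2.morphologyEx(m,cv2.MORPH_CLOSE,np.ones((3,3)))
        cs=[c for c in cv2.findContours(m,cv2.RETR_EXTERNAL,cv2.CHAIN_APPROX_NONE)[0] if cv2.contourArea(c)>250]
        for c in cs:
            bb=cv2.boundingRect(c)
            print(n,nm,bb,*rect(toworld(n,c[:,0,:],0.012 if nm in("red","turq") else 0.006)))
b=cv2.cvtColor(cv2.imread("pics/top0.png"),cv2.COLOR_BGR2RGB)
save("c0",b,(150,190,310,310),5)
save("c1",b,(290,190,470,310),4)
E
python3 mats.py
```

```text
top blue (164, 232, 52, 66) [462.3 277. ] [109.6 148.3] -2.9
top green (317, 212, 54, 68) [510.7 -84. ] [107.7 147.1] -9.0
top yellow (231, 204, 64, 75) [519.9 107. ] [112.7 151.9] -18.0
top orange (135, 144, 65, 71) [668.  343.4] [112.9 152.9] -18.7
top cork (214, 221, 245, 76) [485.3 -64.9] [565.6 173.8] 89.4
top cork (280, 133, 65, 33) [747.1 -10. ] [ 82.3 158.8] -89.4
top cork (298, 86, 164, 8) [ 906.  -180.7] [ 19.  412.6] -89.4
top cork (98, 84, 166, 8) [906.3 323.5] [418.6  14.7] 88.1
top turq (108, 246, 27, 52) [443.3 435.2] [ 26.3 118.9] -14.5
side blue (291, 270, 80, 54) [464.6 276.4] [112.2 149.6] -3.2
side green (294, 168, 66, 37) [512.8 -84.2] [112.2 149.5] -9.2
side yellow (276, 211, 77, 51) [521.9 105.6] [111.6 149.3] -18.2
side orange (181, 275, 91, 68) [670.2 341.4] [111.5 150.6] -18.7
side cork (184, 387, 29, 33) [664.9 547.8] [66.6 25.1] 82.7
side cork (338, 373, 30, 47) [406.5 489.5] [46.8 92.1] -89.5
side cork (471, 350, 13, 70) [190.4 428.7] [ 11.6 134.9] -90.0
side cork (263, 342, 50, 78) [513.2 481.3] [ 74.5 151.1] -89.2
side cork (234, 337, 42, 83) [581.1 481
[... 329 characters left out ...]
] 89.6
side cork (272, 243, 46, 28) [555.  183.6] [ 53. 121.] -24.4
side cork (209, 214, 26, 62) [721.6 165.5] [ 38.4 197.8] -88.1
side cork (286, 154, 52, 69) [549.  -74.8] [123.3 286.5] -84.2
side cork (431, 140, 46, 74) [ 180.9 -189.2] [355.3 110.2] 84.6
side cork (387, 138, 29, 147) [323.2 -61.4] [571.8  65. ] 89.3
side cork (391, 82, 20, 51) [ 323.7 -545.1] [328.8  58.5] 89.1
side cork (236, 73, 33, 43) [ 820.1 -546.3] [294.6  58.2] 87.0
side cork (73, 71, 148, 29) [1222.  -539.6] [551.  123.3] 0.1
side cork (38, 66, 207, 354) [898.1 -59.5] [1360.6   67.7] 89.5
side cork (88, 0, 426, 402) [ 327.1 -535.6] [2236.  1036.3] 89.4
side turq (301, 344, 66, 39) [446.8 438. ] [ 30.4 121.5] -16.2
```

```bash
python3 -c "
from h import *
b=cv2.cvtColor(cv2.imread('pics/side0.png'),cv2.COLOR_BGR2RGB)
save('c2',b,(270,160,390,330),3.5)"
```

```text
(no output)
```

View pics/c0.png

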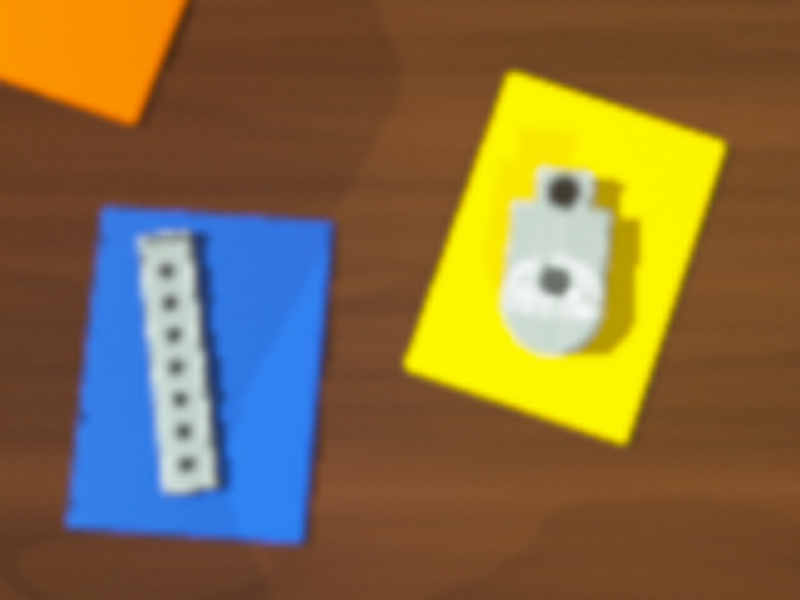

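View pics/c1.png

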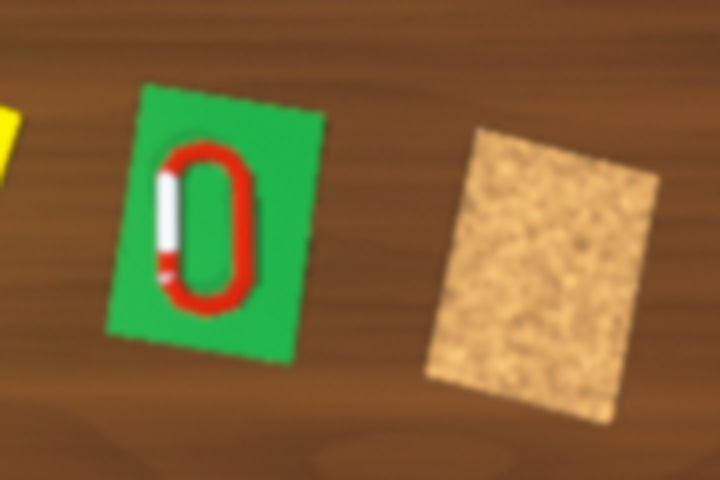

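View pics/c2.png

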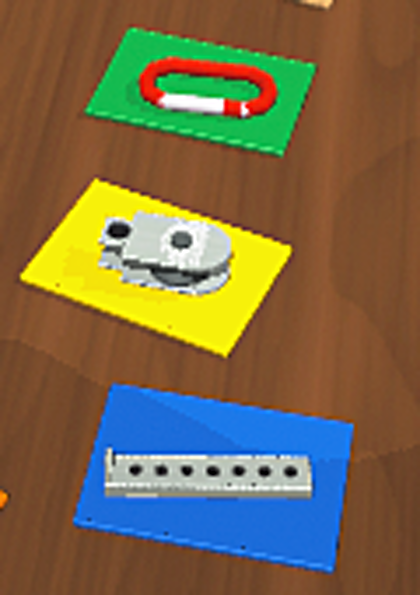

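```bash
cat > m.py <<'E'
from h import *
b=lambda x,y:((x+.5)/5-.5+150,(y+.5)/5-.5+190)
c=lambda x,y:((x+.5)/4-.5+290,(y+.5)/4-.5+190)
s=lambda x,y:((x+.5)/3.5-.5+270,(y+.5)/3.5-.5+160)
def P(l,n,pts,z): print(l,np.round(toworld(n,pts,z)[:,:2]*1000,1).tolist())
P("bar holes top","top",[b(167,271),b(176,367),b(187,464)],.016)
P("bar end top","top",[b(162,492),b(217,487)],.016)
P("bar holes side","side",[s(135,470),s(213,471),s(291,472)],.016)
P("bar end side","side",[s(310,459),s(310,488)],.016)
P("pul top: tongue hole, axle","top",[b(564,192)],.03);P("axle","top",[b(555,281)],.033)
P("tongue end, shoulderL,R, left,right, round","top",[b(564,168),b(512,205),b(612,212),b(507,260),b(606,280),b(551,355)],.03)
P("pul side tongue hole","side",[s(118,230)],.03);P("axle","side",[s(181,239)],.033)
P("pul side: round end","side",[s(231,247)],.03)
P("carab top: top,bot,left,right","top",[c(206,142),c(208,316),c(157,215),c(255,230)],.012)
P("cork corners","top",[c(477,128),c(659,176),c(611,424),c(426,376)],.006)
print(rect(toworld("top",[c(477,128),c(659,176),c(611,424),c(426,376)],.006)))
im=cv2.cvtColor(cv2.imread("pics/side0.png"),cv2.COLOR_BGR2RGB); save("c3",im,(285,120,405,220),6)
for n in("top","side"):
    p=optics.camera_params(n);print(-p["R"].T@p["t"])
E
python3 m.py
```

```text
bar holes top [[508.9, 293.7], [464.4, 287.2], [420.2, 279.8]]
bar end top [[407.4, 290.6], [409.9, 265.5]]
bar holes side [[511.1, 290.7], [466.3, 283.8], [421.5, 276.9]]
bar end side [[411.3, 265.3], [409.9, 286.8]]
pul top: tongue hole, axle [[546.3, 108.0]]
axle [[504.6, 111.3]]
tongue end, shoulderL,R, left,right, round [[557.5, 108.3], [539.9, 132.1], [537.2, 85.6], [514.4, 133.8], [505.6, 87.9], [471.0, 112.6]]
pul side tongue hole [[548.7, 104.3]]
axle [[506.5, 109.2]]
pul side: round end [[473.7, 108.1]]
carab top: top,bot,left,right [[557.6, -77.5], [455.6, -77.1], [514.0, -48.1], [505.8, -105.5]]
cork corners [[568.6, -240.2], [541.1, -346.9], [396.7, -309.9], [422.8, -204.1]]
(array([ 482.5, -275.6]), array([110.3, 150.3]), -13.9)
[0.4130173  0.06415213 1.04118616]
[0.43912395 0.95105542 0.82095881]
```

View pics/c3.png

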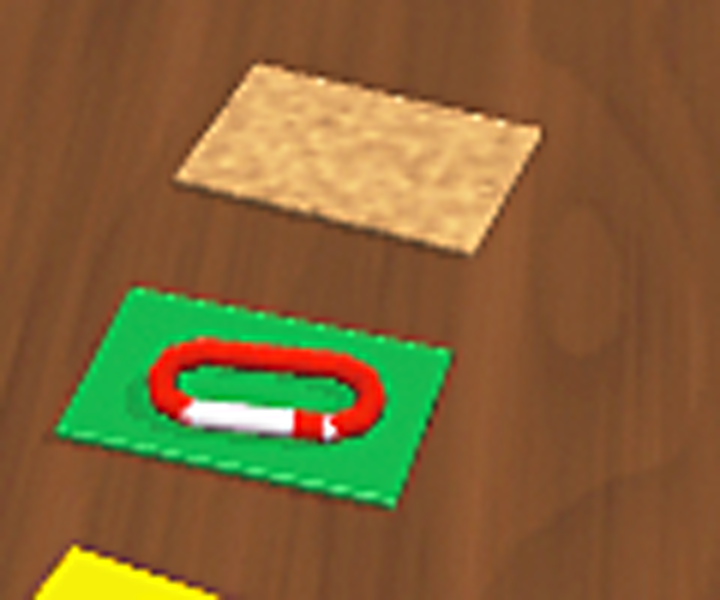

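```bash
cat > go.py <<'E'
import sys
from h import *
def go(x,y,z,yaw):
    o=bot.get_obs(); R=Rn.from_euler("xyz",o["tcp_rot"],degrees=True)
    d=R.inv().apply(np.array([x,y,z])/1000-o["ee_pos"])
    T=Rn.from_euler("xyz",[180,0,yaw],degrees=True); rv=(R.inv()*T).as_rotvec()
    print("t",round(o["time"],2),"pos",np.round(o["ee_pos"]*1000,1),"rot",np.round(o["tcp_rot"],2),"F",np.round(o["wrist_force"],1),"op",round(o["opening"]*1000,1),"q",np.round(o["q"],0))
    print("shift",np.round(d,4),"turn",np.round(rv,4),"len",round(float(np.linalg.norm(d)),3))
if __name__=="__main__": go(*map(float,sys.argv[1:5]))
E
python3 go.py 468 286 120 98.6
```

```text
t 0.15 pos [247.9 490.7 230.8] rot [-1.80e+02  6.00e-02  6.32e+01] F [ 0.6 -0.8 -0.9] op 85.2 q [63.  5. 10. 95.  0. 90.]
shift [-0.0834  0.2888  0.1108] turn [-3.000e-04  1.000e-03 -6.179e-01] len 0.32
```

```bash
python3 -m creep '[[-0.01,0.036,0.014,0,0,-0.077,1],[-0.02,0.072,0.028,0,0,-0.154,1],[-0.03,0.108,0.042,0,0,-0.231,1],[-0.041,0.144,0.055,0,0,-0.309,1],[-0.052,0.18,0.069,0,0,-0.386,1],[-0.063,0.216,0.083,0,0,-0.463,1],[-0.073,0.252,0.097,0,0,-0.54,1],[-0.083,0.289,0.111,0,0,-0.618,1]]'; python3 -m creep '[[0,0,0,0,0,0,1],[0,0,0,0,0,0,1]]'; cat > look.py <<'E'
import sys
from h import *
o=bot.get_obs(); im=optics.camera("wrist"); save(sys.argv[1],im)
np.savez("pics/"+sys.argv[1],pos=o["ee_pos"],rot=o["tcp_rot"]); print(o["ee_pos"],o["tcp_rot"])
E
python3 look.py w1; python3 go.py 468 286 8 98.6
```

```text
time: 0.95
ee_pos: [0.4694, 0.2852, 0.1196]
tcp_rot: [-180.0, 0.0, 98.8]
wrist_force: [-0.3, 1.0, -0.1]
opening: 0.0852
time: 1.15
ee_pos: [0.4686, 0.2858, 0.1197]
tcp_rot: [-179.9, 0.0, 98.5]
wrist_force: [-0.4, 1.1, 1.0]
opening: 0.0857
[0.46858727 0.28579349 0.11972089] [-1.79921955e+02  1.72051003e-02  9.84557072e+01]
t 1.2 pos [468.3 286.6 120.3] rot [-1.7997e+02 -1.0000e-02  9.8520e+01] F [-0.5  0.5  1. ] op 85.7 q [31.  4. -3. 83.  0. 23.]
shift [-0.0005 -0.0003  0.1123] turn [-0.0005 -0.0001 -0.0014] len 0.112
```

View pics/w1.png

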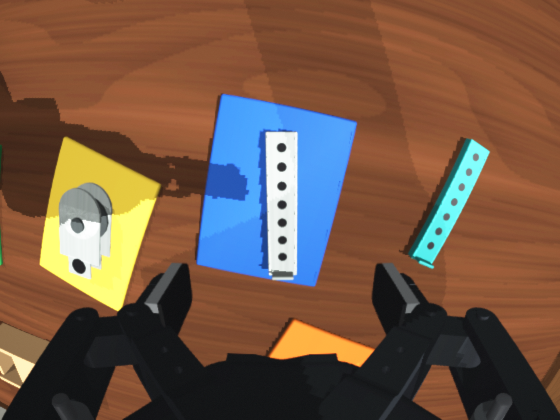

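```bash
python3 - <<'E'
from h import *
d=np.load("pics/w1.npz")
P=lambda uv,z:print(np.round(wworld(uv,z,d["pos"],d["rot"])[:,:2]*1000,1).tolist())
P([(267,131),(297,131),(281,147),(282,205),(283,257)],.016)
P([(222,95),(356,122),(316,287),(197,264)],.006)
print(rect(wworld([(222,95),(356,122),(316,287),(197,264)],.006,d["pos"],d["rot"])))
P([(78,266)],.03);P([(78,225)],.033)
b=[(65,137),(160,186),(122,311),(40,265)];print(rect(wworld(b,.006,d["pos"],d["rot"])))
E
```

```text
[[410.8, 266.2], [407.4, 288.5], [421.3, 278.4], [466.4, 285.9], [510.8, 293.4]]
[[387.5, 226.7], [392.8, 334.1], [541.2, 328.4], [534.8, 219.1]]
(array([464.2, 277.6]), array([109.5, 148.5]), -3.0)
[[548.2, 106.4]]
[[505.0, 113.1]]
(array([522.2, 108.5]), array([110.4, 149.7]), -18.4)
```

```bash
python3 -m creep '[[0,0,0.016,0,0,-0.01,1],[0,0,0.034,0,0,-0.01,1],[0,0,0.052,0,0,-0.01,1],[0,0,0.07,0,0,-0.01,1],[0,0,0.086,0,0,-0.01,1],[0,0,0.098,0,0,-0.01,1],[0,0,0.107,0,0,-0.01,1],[0,0,0.111,0,0,-0.01,1]]'; python3 -m creep '[[0,0,0,0,0,0,0.6],[0,0,0,0,0,0,0.3],[0,0,0,0,0,0,0],[0,0,0,0,0,0,0],[0,0,0,0,0,0,0],[0,0,0,0,0,0,0],[0,0,0,0,0,0,0],[0,0,0,0,0,0,0]]' 40;  python3 go.py 468.5 286.5 60 99
```

```text
time: 2.0
ee_pos: [0.4681, 0.2869, 0.0088]
tcp_rot: [-180.0, 0.0, 99.2]
wrist_force: [0.2, 0.3, -0.6]
opening: 0.0849
time: 2.8
ee_pos: [0.4689, 0.2867, 0.01]
tcp_rot: [179.9, -0.0, 99.2]
wrist_force: [-1.1, -0.7, 5.9]
opening: 0.0225
t 2.8 pos [468.9 286.7  10. ] rot [ 1.7994e+02 -2.0000e-02  9.9170e+01] F [-1.1 -0.7  5.9] op 22.5 q [ 31.   7. -13.  71.  -0.  22.]
shift [-0.0001 -0.0004 -0.05  ] turn [ 0.001  -0.0004  0.003 ] len 0.05
```

```bash
python3 -m creep '[[0,0,-0.004,0,0,0,0],[0,0,-0.012,0,0,0,0],[0,0,-0.024,0,0,0,0],[0,0,-0.038,0,0,0,0],[0,0,-0.052,0,0,0,0],[0,0,-0.066,0,0,0,0],[0,0,-0.078,0,0,0,0],[0,0,-0.084,0,0,0,0]]';  python3 go.py 483 -276 93 76.1; python3 go.py 500 5 93 87
```

```text
time: 3.6
ee_pos: [0.469, 0.2868, 0.0951]
tcp_rot: [179.9, -0.0, 99.2]
wrist_force: [0.6, -0.6, -0.5]
opening: 0.0229
t 3.6 pos [469.  286.8  95.1] rot [ 1.799e+02 -4.000e-02  9.918e+01] F [ 0.6 -0.6 -0.5] op 22.9 q [31.  4. -6. 80. -0. 22.]
shift [-0.5578 -0.076   0.0016] turn [ 0.0015 -0.001   0.4028] len 0.563
t 3.6 pos [469.  286.8  95.1] rot [ 1.799e+02 -4.000e-02  9.918e+01] F [ 0.6 -0.6 -0.5] op 22.9 q [31.  4. -6. 80. -0. 22.]
shift [-0.2831 -0.0144  0.0019] turn [ 0.0016 -0.0008  0.2125] len 0.283
```

```bash
python3 -m creep '[[-0.02,-0.001,0,0,0,0.015,0],[-0.05,-0.003,0,0,0,0.04,0],[-0.085,-0.004,0,0,0,0.06,0],[-0.125,-0.006,0,0,0,0.09,0],[-0.165,-0.008,0,0,0,0.12,0],[-0.205,-0.010,0,0,0,0.15,0],[-0.245,-0.012,0,0,0,0.18,0],[-0.283,-0.014,0.0,0,0,0.212,0]]';  python3 go.py 483 -276 93 76.1
```

```text
time: 4.4
ee_pos: [0.4997, 0.0032, 0.0934]
tcp_rot: [-180.0, 0.0, 87.0]
wrist_force: [0.5, 0.2, -1.6]
opening: 0.0226
t 4.4 pos [499.7   3.2  93.4] rot [-180.      0.     86.96] F [ 0.5  0.2 -1.6] op 22.6 q [  0.  -2. -13.  80.  -0.   3.]
shift [-0.2797 -0.0018  0.0004] turn [-1.000e-04  1.000e-04  1.895e-01] len 0.28
```

```bash
python3 -m creep '[[-0.04,0,0,0,0,0.03,0],[-0.08,0,0,0,0,0.06,0],[-0.12,-0.001,0,0,0,0.09,0],[-0.16,-0.001,0,0,0,0.12,0],[-0.2,-0.001,0,0,0,0.14,0],[-0.235,-0.002,0,0,0,0.165,0],[-0.265,-0.002,0,0,0,0.18,0],[-0.28,-0.002,0.0,0,0,0.19,0]]'; python3 -m creep '[[0,0,0,0,0,0,0],[0,0,0,0,0,0,0]]'; python3 look.py w2;  python3 go.py 483 -276 10 76.1
```

```text
time: 5.2
ee_pos: [0.4828, -0.2767, 0.0931]
tcp_rot: [-180.0, 0.0, 76.0]
wrist_force: [0.1, 1.6, -1.0]
opening: 0.0223
time: 5.4
ee_pos: [0.4833, -0.2741, 0.0931]
tcp_rot: [-180.0, -0.0, 76.1]
wrist_force: [-0.1, 0.3, -1.2]
opening: 0.0225
[ 0.48328264 -0.27406757  0.09311538] [-1.79964207e+02 -3.28080560e-02  7.61470679e+01]
t 5.45 pos [ 483.4 -273.7   93.2] rot [-1.7997e+02 -3.0000e-02  7.6190e+01] F [-0.5  0.1 -1.5] op 22.5 q [-30.   5.  -5.  80.   0. -16.]
shift [-0.0024  0.0002  0.0832] turn [-0.0004 -0.0005  0.0016] len 0.083
```

View pics/w2.png

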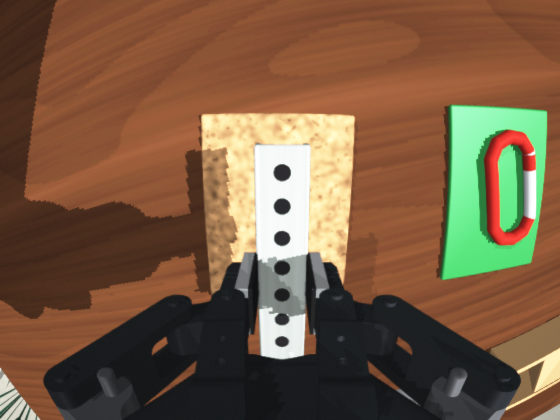

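```bash
python3 -m creep '[[-0.002,0,0.016,0,0,0,0],[-0.002,0,0.034,0,0,0,0],[-0.002,0,0.05,0,0,0,0],[-0.002,0,0.063,0,0,0,0],[-0.002,0,0.073,0,0,0,0],[-0.002,0,0.079,0,0,0,0],[-0.002,0,0.082,0,0,0,0],[-0.002,0,0.083,0,0,0,0]]'; python3 -m creep '[[0,0,0.0005,0,0,0,0],[0,0,0.0005,0,0,0,0],[0,0,0,0,0,0,0.3],[0,0,0,0,0,0,0.5],[0,0,0,0,0,0,0.8],[0,0,0,0,0,0,1],[0,0,0,0,0,0,1],[0,0,0,0,0,0,1]]';  python3 go.py 483 -276 100 76.1
```

```text
time: 6.25
ee_pos: [0.483, -0.2765, 0.0104]
tcp_rot: [180.0, 0.0, 76.2]
wrist_force: [0.4, 0.4, -0.6]
opening: 0.0225
time: 7.05
ee_pos: [0.4829, -0.2766, 0.0103]
tcp_rot: [-180.0, 0.0, 76.1]
wrist_force: [0.4, -0.5, -0.3]
opening: 0.0856
t 7.05 pos [ 482.9 -276.6   10.3] rot [-180.      0.     76.14] F [ 0.4 -0.5 -0.3] op 85.6 q [-30.   7. -12.  71.  -0. -16.]
shift [ 0.0006  0.     -0.0897] turn [-0.      0.      0.0008] len 0.09
```

```bash
python3 -m creep '[[0,0,-0.006,0,0,0,1],[0,0,-0.016,0,0,0,1],[0,0,-0.03,0,0,0,1],[0,0,-0.048,0,0,0,1],[0,0,-0.068,0,0,0,1],[0,0,-0.088,0,0,0,1],[0,0,-0.1,0,0,0,1],[0,0,-0.1,0,0,0,1]]'; python3 look.py w3;  python3 go.py 507 -77 110 90
```

```text
time: 7.85
ee_pos: [0.4838, -0.2771, 0.1129]
tcp_rot: [179.8, 0.1, 76.1]
wrist_force: [0.6, 0.2, 0.2]
opening: 0.0852
[ 0.48383968 -0.27712196  0.11286498] [1.79791872e+02 5.93516020e-02 7.61455660e+01]
t 7.9 pos [ 483.3 -276.8  111.3] rot [1.799e+02 3.000e-02 7.615e+01] F [-0.4 -1.  -0.2] op 85.4 q [-30.   5.  -3.  82.  -0. -16.]
shift [ 0.1997 -0.0249  0.0011] turn [ 0.0017  0.0007 -0.2418] len 0.201
```

View pics/w3.png

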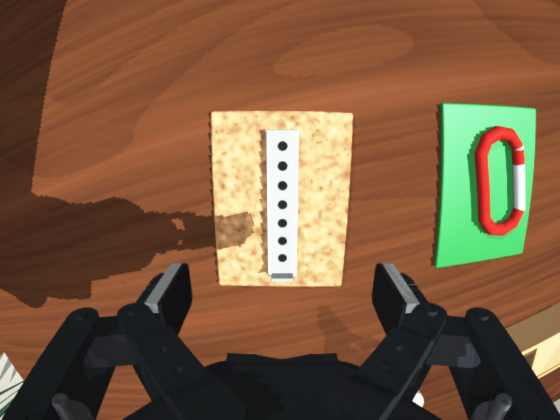

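```bash
python3 -m creep '[[0.025,-0.003,0,0,0,-0.03,1],[0.055,-0.007,0,0,0,-0.065,1],[0.09,-0.012,0,0,0,-0.105,1],[0.125,-0.016,0,0,0,-0.15,1],[0.155,-0.02,0,0,0,-0.19,1],[0.185,-0.023,0,0,0,-0.22,1],[0.2,-0.025,0,0,0,-0.242,1],[0.2,-0.025,0,0,0,-0.242,1]]'; python3 -m creep '[[0,0,0,0,0,0,1],[0,0,0,0,0,0,1]]'; python3 look.py w4;  python3 go.py 507 -77 110 90; python3 -c "
import cv2
a=cv2.imread('pics/w4.png')[60:300,190:390];cv2.imwrite('pics/w4c.png',cv2.resize(a,None,fx=2.5,fy=2.5,interpolation=2))"
```

```text
time: 8.7
ee_pos: [0.5063, -0.075, 0.1094]
tcp_rot: [-179.9, -0.0, 90.2]
wrist_force: [-0.9, -0.5, -0.0]
opening: 0.0857
time: 8.9
ee_pos: [0.5063, -0.0773, 0.11]
tcp_rot: [-180.0, 0.0, 89.9]
wrist_force: [0.3, 0.0, -0.3]
opening: 0.0853
[ 0.50631269 -0.07727722  0.10997686] [-1.79971544e+02  1.12064969e-02  8.99377596e+01]
t 8.95 pos [506.4 -77.3 110.1] rot [-1.7998e+02  1.0000e-02  8.9930e+01] F [-0.2  0.6  0.1] op 85.4 q [-9. -1. -9. 82. -0. -9.]
shift [0.0003 0.0006 0.0001] turn [-0.0003  0.0001 -0.0013] len 0.001
```

View pics/w4c.png

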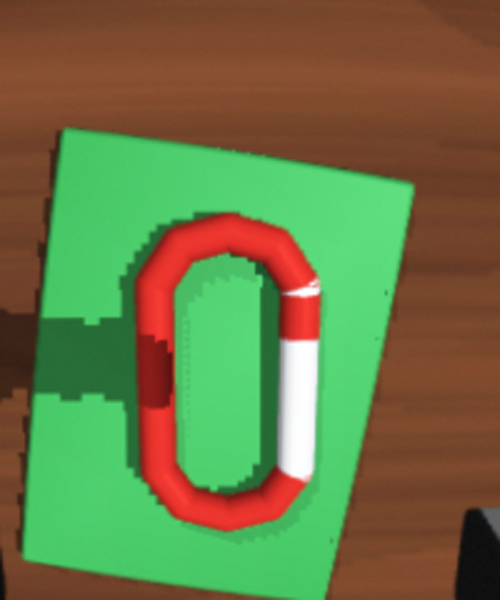

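```bash
python3 - <<'E'
from h import *
d=np.load("pics/w4.npz")
f=lambda a:[((x+.5)/2.5-.5+190,(y+.5)/2.5-.5+60) for x,y in a]
P=lambda uv,z:print(np.round(wworld(f(uv),z,d["pos"],d["rot"])[:,:2]*1000,1).tolist())
P([(232,213),(229,530),(138,350),(319,350)],.012)
P([(137,285),(142,450),(320,285),(315,450)],.012)
print(rect(wworld(f([(62,128),(414,186),(325,600),(22,560)]),.006,d["pos"],d["rot"])))
E
```

```text
[[456.4, -76.3], [560.1, -77.3], [498.3, -105.2], [498.3, -49.6]]
[[478.0, -105.0], [531.4, -105.1], [478.0, -49.8], [531.4, -49.7]]
(array([511.9, -85.5]), array([108.9, 148.6]), -8.9)
```

```bash
python3 -m creep '[[0,0.001,0.016,0,0,0,1],[0,0.0015,0.034,0,0,0,1],[0,0.0015,0.052,0,0,0,1],[0,0.0015,0.068,0,0,0,1],[0,0.0015,0.082,0,0,0,1],[0,0.0015,0.093,0,0,0,1],[0,0.0015,0.101,0,0,0,1],[0,0.0015,0.106,0,0,0,1]]'; python3 -m creep '[[0,0,0,0,0,0,0.8],[0,0,0,0,0,0,0.6],[0,0,0,0,0,0,0.4],[0,0,0,0,0,0,0.3],[0,0,0,0,0,0,0.3],[0,0,0,0,0,0,0.3],[0,0,0,0,0,0,0.3]]' 40;  python3 go.py 508 -77 60 90;python3 look.py w5
```

```text
time: 9.75
ee_pos: [0.5079, -0.0765, 0.0037]
tcp_rot: [-180.0, -0.0, 90.0]
wrist_force: [0.1, 0.4, -0.8]
opening: 0.0855
time: 10.45
ee_pos: [0.5085, -0.0764, 0.0053]
tcp_rot: [179.9, 0.0, 90.0]
wrist_force: [-1.2, 0.1, 6.4]
opening: 0.0541
t 10.45 pos [508.5 -76.4   5.3] rot [1.7991e+02 1.0000e-02 9.0020e+01] F [-1.2  0.1  6.4] op 54.1 q [ -9.   2. -18.  70.   0.  -9.]
shift [-0.0006 -0.0005 -0.0547] turn [0.0015 0.0002 0.0003] len 0.055
[ 0.5085363  -0.07642305  0.00530118] [1.79914270e+02 9.32077928e-03 9.00162763e+01]
```

View pics/w5.png

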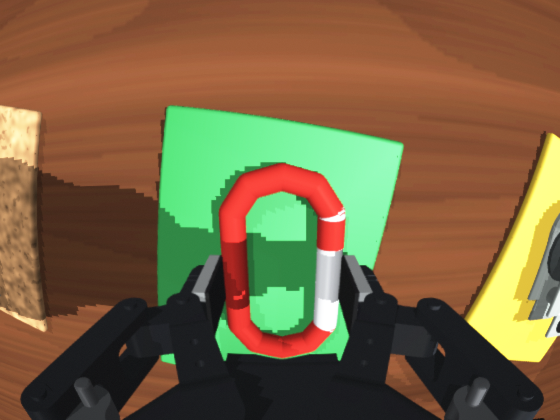

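```bash
python3 -m creep '[[0,0,-0.004,0,0,0,0.3],[0,0,-0.012,0,0,0,0.3],[0,0,-0.024,0,0,0,0.3],[0,0,-0.038,0,0,0,0.3],[0,0,-0.052,0,0,0,0.3],[0,0,-0.066,0,0,0,0.3],[0,0,-0.08,0,0,0,0.3],[0,0,-0.086,0,0,0,0.3]]';  python3 go.py 464 277 90 87; python3 go.py 500 100 90 89
```

```text
time: 11.3
ee_pos: [0.5087, -0.0765, 0.0924]
tcp_rot: [179.9, 0.0, 90.0]
wrist_force: [0.5, -0.1, -1.5]
opening: 0.0543
t 11.3 pos [508.7 -76.5  92.4] rot [1.7988e+02 2.0000e-02 9.0010e+01] F [ 0.5 -0.1 -1.5] op 54.3 q [ -9.  -0. -11.  79.  -0.  -9.]
shift [ 0.3535 -0.0447  0.0022] turn [0.0022 0.0003 0.0525] len 0.356
t 11.3 pos [508.7 -76.5  92.4] rot [1.7988e+02 2.0000e-02 9.0010e+01] F [ 0.5 -0.1 -1.5] op 54.3 q [ -9.  -0. -11.  79.  -0.  -9.]
shift [ 0.1765 -0.0087  0.0023] turn [0.0022 0.0003 0.0176] len 0.177
```

```bash
python3 -m creep '[[0.01,-0.001,0,0,0,0,0.3],[0.03,-0.003,0,0,0,0.005,0.3],[0.06,-0.006,0,0,0,0.01,0.3],[0.095,-0.01,0,0,0,0.015,0.3],[0.13,-0.015,0,0,0,0.02,0.3],[0.165,-0.02,0,0,0,0.025,0.3],[0.2,-0.025,0,0,0,0.03,0.3],[0.235,-0.03,0,0,0,0.035,0.3]]';  python3 go.py 464 277 90 87
```

```text
time: 12.1
ee_pos: [0.4768, 0.1604, 0.0896]
tcp_rot: [-179.9, 0.0, 88.0]
wrist_force: [-0.1, -0.2, -0.7]
opening: 0.0538
t 12.1 pos [476.8 160.4  89.6] rot [-1.7994e+02  2.0000e-02  8.8000e+01] F [-0.1 -0.2 -0.7] op 53.8 q [ 19.  -2. -12.  79.   0.  21.]
shift [ 0.1161 -0.0169 -0.0005] turn [-0.001   0.0003  0.0175] len 0.117
```

```bash
python3 -m creep '[[0.03,-0.004,0,0,0,0.005,0.3],[0.055,-0.008,0,0,0,0.01,0.3],[0.08,-0.011,0,0,0,0.0175,0.3],[0.1,-0.014,0,0,0,0.0175,0.3],[0.112,-0.0165,0,0,0,0.0175,0.3],[0.116,-0.017,0,0,0,0.0175,0.3],[0.116,-0.017,0,0,0,0.0175,0.3],[0.116,-0.017,0,0,0,0.0175,0.3]]';python3 look.py w6;   python3 go.py 464 277 5 87
```

```text
time: 12.9
ee_pos: [0.465, 0.2745, 0.0902]
tcp_rot: [-180.0, 0.0, 87.0]
wrist_force: [-0.6, -0.2, -0.8]
opening: 0.0539
[0.46496305 0.27449141 0.0901566 ] [-1.79984640e+02  2.13433397e-02  8.69780694e+01]
t 12.95 pos [465.1 274.4  90.3] rot [-1.7999e+02  2.0000e-02  8.6960e+01] F [ 0.8 -0.6 -0.5] op 54.2 q [31.  3. -7. 79. -0. 34.]
shift [ 0.0026 -0.0012  0.0853] turn [-0.0001  0.0003 -0.0008] len 0.085
```

View pics/w6.png

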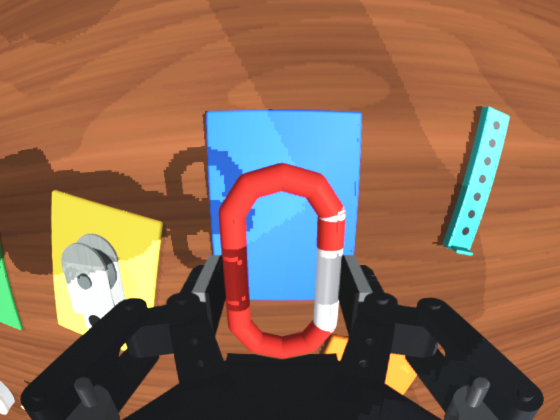

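Carabiner held squarely (same pixels as when gripped), over the blue mat. Lower to the height it was gripped at.

```bash
python3 -m creep '[[0.002,-0.001,0.016,0,0,0,0.3],[0.0026,-0.001,0.034,0,0,0,0.3],[0.0026,-0.001,0.05,0,0,0,0.3],[0.0026,-0.001,0.064,0,0,0,0.3],[0.0026,-0.001,0.074,0,0,0,0.3],[0.0026,-0.001,0.08,0,0,0,0.3],[0.0026,-0.001,0.0835,0,0,0,0.3],[0.0026,-0.001,0.085,0,0,0,0.3]]'; python3 -m creep '[[0,0,0.0007,0,0,0,0.3],[0,0,0.0007,0,0,0,0.3],[0,0,0,0,0,0,0.7],[0,0,0,0,0,0,0.8],[0,0,0,0,0,0,0.9],[0,0,0,0,0,0,1],[0,0,0,0,0,0,1],[0,0,0,0,0,0,1]]';  python3 go.py 464 277 100 87
```

```text
time: 13.75
ee_pos: [0.4643, 0.2778, 0.0053]
tcp_rot: [180.0, -0.0, 87.0]
wrist_force: [-0.2, 0.0, 3.2]
opening: 0.0545
time: 14.55
ee_pos: [0.4641, 0.2778, 0.0052]
tcp_rot: [-180.0, 0.0, 87.0]
wrist_force: [0.2, -1.0, -0.4]
opening: 0.0853
t 14.55 pos [464.1 277.8   5.2] rot [-180.      0.     87.01] F [ 0.2 -1.  -0.4] op 85.3 q [ 31.   6. -14.  70.  -0.  34.]
shift [-0.0008 -0.0001 -0.0948] turn [-0.0001  0.      0.0001] len 0.095
```

```bash
python3 -m creep '[[0,0,-0.006,0,0,0,1],[0,0,-0.016,0,0,0,1],[0,0,-0.03,0,0,0,1],[0,0,-0.048,0,0,0,1],[0,0,-0.068,0,0,0,1],[0,0,-0.088,0,0,0,1],[0,0,-0.105,0,0,0,1],[0,0,-0.105,0,0,0,1]]'; python3 look.py w7;  python3 go.py 521 108.5 110 85
```

```text
time: 15.35
ee_pos: [0.4654, 0.2785, 0.1141]
tcp_rot: [179.8, -0.2, 87.0]
wrist_force: [-0.1, -0.2, 0.1]
opening: 0.0851
[0.46538093 0.27853976 0.1140883 ] [ 1.79754126e+02 -1.66912596e-01  8.70048098e+01]
t 15.4 pos [464.9 278.2 112.3] rot [ 1.7985e+02 -1.0000e-01  8.7000e+01] F [-0.  -0.5 -0.8] op 85.3 q [31.  3. -5. 82. -0. 34.]
shift [-0.1666  0.0649  0.0022] turn [ 0.0026 -0.0018  0.0349] len 0.179
```

View pics/w7.png

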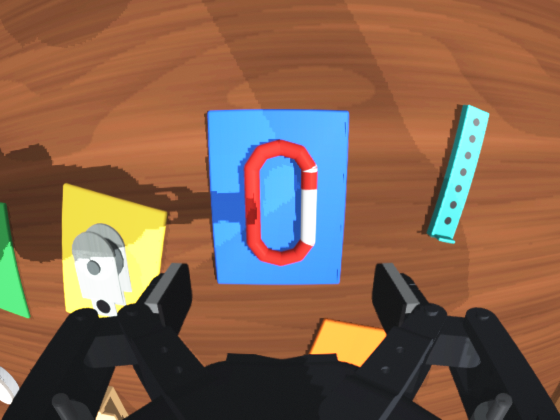

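```bash
python3 -m creep '[[-0.02,0.008,0,0,0,0.004,1],[-0.045,0.018,0,0,0,0.01,1],[-0.075,0.029,0,0,0,0.016,1],[-0.105,0.041,0,0,0,0.022,1],[-0.135,0.053,0,0,0,0.028,1],[-0.157,0.061,0,0,0,0.032,1],[-0.166,0.065,0,0,0,0.035,1],[-0.166,0.065,0,0,0,0.035,1]]'; python3 -m creep '[[0,0,0,0,0,0,1],[0,0,0,0,0,0,1]]'; python3 look.py w8;  python3 go.py 521 108.5 110 85; python3 -c "
import cv2
a=cv2.imread('pics/w8.png')[60:300,190:390];cv2.imwrite('pics/w8c.png',cv2.resize(a,None,fx=2.5,fy=2.5,interpolation=2))"
```

```text
time: 16.2
ee_pos: [0.5204, 0.1078, 0.1097]
tcp_rot: [-180.0, 0.0, 84.9]
wrist_force: [-0.8, 0.9, 0.5]
opening: 0.0857
time: 16.4
ee_pos: [0.5201, 0.1096, 0.1101]
tcp_rot: [-180.0, -0.0, 85.1]
wrist_force: [-0.6, 0.4, -0.8]
opening: 0.0854
[0.52005052 0.10955088 0.11013307] [-1.79980625e+02 -8.02808711e-03  8.50621692e+01]
t 16.45 pos [520.1 109.6 110.2] rot [-1.7999e+02 -1.0000e-02  8.5070e+01] F [-0.  -0.2 -0.3] op 85.5 q [12.  2. -7. 82.  0. 17.]
shift [-0.001   0.001   0.0002] turn [-0.0002 -0.0001  0.0013] len 0.001
```

View pics/w8c.png

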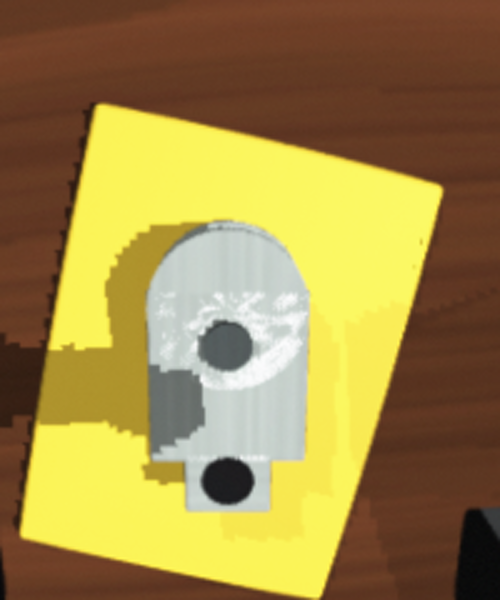

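```bash
python3 - <<'E'
from h import *
d=np.load("pics/w8.npz")
f=lambda a:[((x+.5)/2.5-.5+190,(y+.5)/2.5-.5+60) for x,y in a]
P=lambda uv,z:print(np.round(wworld(f(uv),z,d["pos"],d["rot"])[:,:2]*1000,1).tolist())
P([(227,230),(228,481),(228,511),(150,460),(305,461),(148,310),(309,310)],.03)
P([(225,346)],.033)
print(rect(wworld(f([(95,103),(443,187),(320,600),(22,537)]),.006,d["pos"],d["rot"])))
E
```

```text
[[473.2, 113.2], [547.7, 107.0], [557.7, 106.2], [539.0, 84.5], [543.2, 130.4], [493.7, 89.1], [497.6, 134.2]]
[[505.2, 109.9]]
(array([520.9, 105.7]), array([109. , 148.8]), -17.9)
```

```bash
python3 go.py 515.5 109.4 11 85.1; python3 -m creep '[[0,-0.003,0.01,0,0,0,1],[0,-0.0045,0.025,0,0,0,1],[0,-0.0045,0.043,0,0,0,1],[0,-0.0045,0.06,0,0,0,1],[0,-0.0045,0.075,0,0,0,1],[0,-0.0045,0.087,0,0,0,1],[0,-0.0045,0.095,0,0,0,1],[0,-0.0045,0.099,0,0,0,1]]'; python3 -m creep '[[0,0,0,0,0,0,0.8],[0,0,0,0,0,0,0.6],[0,0,0,0,0,0,0.4],[0,0,0,0,0,0,0.2],[0,0,0,0,0,0,0.2],[0,0,0,0,0,0,0.2],[0,0,0,0,0,0,0.2]]' 45;  python3 go.py 515.5 109.4 60 85;python3 look.py w9
```

```text
t 16.45 pos [520.1 109.6 110.2] rot [-1.7999e+02 -1.0000e-02  8.5070e+01] F [-0.  -0.2 -0.3] op 85.5 q [12.  2. -7. 82.  0. 17.]
shift [-0.0006 -0.0045  0.0992] turn [-0.0002 -0.0001 -0.0005] len 0.099
time: 17.25
ee_pos: [0.5156, 0.1089, 0.0104]
tcp_rot: [-180.0, 0.0, 85.0]
wrist_force: [-0.1, -0.2, -0.5]
opening: 0.0854
time: 17.95
ee_pos: [0.5164, 0.1091, 0.0123]
tcp_rot: [179.9, -0.0, 85.0]
wrist_force: [-2.1, 0.7, 6.3]
opening: 0.0445
t 17.95 pos [516.4 109.1  12.3] rot [ 1.7992e+02 -3.0000e-02  8.5000e+01] F [-2.1  0.7  6.3] op 44.5 q [ 12.   4. -16.  71.   0.  17.]
shift [ 0.0002 -0.0009 -0.0477] turn [ 0.0014 -0.0005 -0.    ] len 0.048
[0.51641182 0.10912774 0.01229722] [ 1.79918135e+02 -2.94789929e-02  8.49987018e+01]
```

View pics/w9.png

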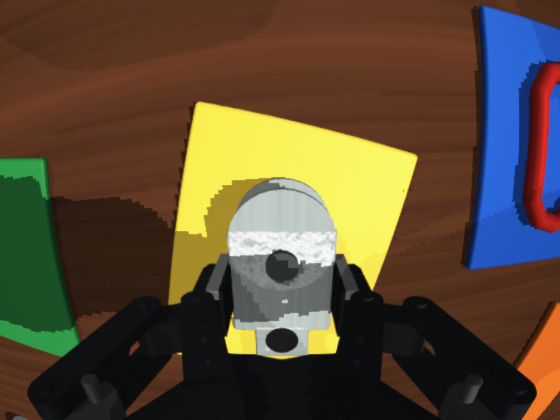

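```bash
python3 -m creep '[[0,0,-0.004,0,0,0,0.2],[0,0,-0.012,0,0,0,0.2],[0,0,-0.024,0,0,0,0.2],[0,0,-0.038,0,0,0,0.2],[0,0,-0.052,0,0,0,0.2],[0,0,-0.066,0,0,0,0.2],[0,0,-0.078,0,0,0,0.2],[0,0,-0.082,0,0,0,0.2]]';  python3 go.py 512.5 -84.6 93 81
```

```text
time: 18.8
ee_pos: [0.5166, 0.1091, 0.0952]
tcp_rot: [179.9, -0.0, 85.0]
wrist_force: [0.1, 1.0, -1.8]
opening: 0.0444
t 18.8 pos [516.6 109.1  95.2] rot [ 1.7988e+02 -4.0000e-02  8.5000e+01] F [ 0.1  1.  -1.8] op 44.4 q [12.  1. -9. 80.  0. 17.]
shift [-0.1934  0.0128  0.0021] turn [ 0.0021 -0.0007  0.0698] len 0.194
```

```bash
python3 -m creep '[[-0.015,0.001,0,0,0,0.005,0.2],[-0.04,0.003,0,0,0,0.013,0.2],[-0.075,0.005,0,0,0,0.025,0.2],[-0.11,0.007,0,0,0,0.037,0.2],[-0.145,0.01,0,0,0,0.05,0.2],[-0.172,0.0115,0,0,0,0.06,0.2],[-0.188,0.0125,0,0,0,0.067,0.2],[-0.1935,0.013,0,0,0,0.07,0.2]]'; python3 -m creep '[[0,0,0,0,0,0,0.2],[0,0,0,0,0,0,0.2]]'; python3 look.py w10;   python3 go.py 512.5 -84.6 12.3 81
```

```text
time: 19.6
ee_pos: [0.5112, -0.087, 0.0926]
tcp_rot: [-179.9, 0.0, 80.8]
wrist_force: [-0.8, 0.2, -1.0]
opening: 0.0441
time: 19.8
ee_pos: [0.5118, -0.0845, 0.093]
tcp_rot: [-180.0, -0.0, 81.0]
wrist_force: [-0.6, 0.4, -1.0]
opening: 0.0443
[ 0.51177591 -0.08454188  0.09299596] [-1.79968373e+02 -1.11318208e-02  8.10022286e+01]
t 19.85 pos [511.9 -84.3  93.1] rot [-1.7997e+02 -1.0000e-02  8.1030e+01] F [-0.2  0.4 -1.3] op 44.6 q [ -9.   0. -10.  80.   0.  -0.]
shift [-0.0002  0.0007  0.0808] turn [-0.0004 -0.0002  0.0006] len 0.081
```

View pics/w10.png

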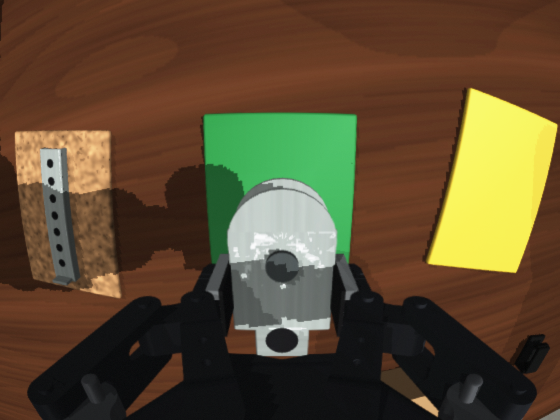

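Pulley still held as gripped, over the green mat with the clear surface aligned.

```bash
python3 -m creep '[[0,0,0.014,0,0,0,0.2],[0,0.0007,0.03,0,0,0,0.2],[0,0.0007,0.046,0,0,0,0.2],[0,0.0007,0.06,0,0,0,0.2],[0,0.0007,0.07,0,0,0,0.2],[0,0.0007,0.076,0,0,0,0.2],[0,0.0007,0.0795,0,0,0,0.2],[0,0.0007,0.081,0,0,0,0.2]]'; python3 -m creep '[[0,0,0.0005,0,0,0,0.2],[0,0,0.0005,0,0,0,0.2],[0,0,0,0,0,0,0.6],[0,0,0,0,0,0,0.7],[0,0,0,0,0,0,0.9],[0,0,0,0,0,0,1],[0,0,0,0,0,0,1],[0,0,0,0,0,0,1]]';  python3 go.py 512 -85 100 81
```

```text
time: 20.65
ee_pos: [0.5127, -0.085, 0.0123]
tcp_rot: [180.0, -0.0, 81.0]
wrist_force: [-5.5, 0.6, 7.3]
opening: 0.0447
time: 21.45
ee_pos: [0.5127, -0.085, 0.0123]
tcp_rot: [-180.0, -0.0, 81.0]
wrist_force: [-0.4, -1.1, 0.6]
opening: 0.0853
t 21.45 pos [512.7 -85.   12.3] rot [-180.     -0.     80.99] F [-0.4 -1.1  0.6] op 85.3 q [ -9.   2. -17.  71.   0.  -0.]
shift [-0.0001 -0.0007 -0.0877] turn [-0.     -0.     -0.0002] len 0.088
```

```bash
python3 -m creep '[[0,0,-0.006,0,0,0,1],[0,0,-0.016,0,0,0,1],[0,0,-0.03,0,0,0,1],[0,0,-0.048,0,0,0,1],[0,0,-0.066,0,0,0,1],[0,0,-0.084,0,0,0,1],[0,0,-0.098,0,0,0,1],[0,0,-0.098,0,0,0,1]]'; python3 look.py w11;  python3 go.py 483 -276.5 110 76.1
```

```text
time: 22.25
ee_pos: [0.5138, -0.0852, 0.1131]
tcp_rot: [179.8, 0.0, 81.0]
wrist_force: [1.1, -0.4, -0.9]
opening: 0.0852
[ 0.51383352 -0.0852104   0.11313416] [1.79769334e+02 1.53371979e-03 8.09880084e+01]
t 22.3 pos [513.3 -85.1 111.5] rot [179.88  -0.    80.99] F [ 0.  -0.4 -0.7] op 85.3 q [-9.  0. -8. 82.  0. -0.]
shift [-0.1938  0.      0.0015] turn [ 0.0022 -0.0001  0.0853] len 0.194
```

View pics/w11.png

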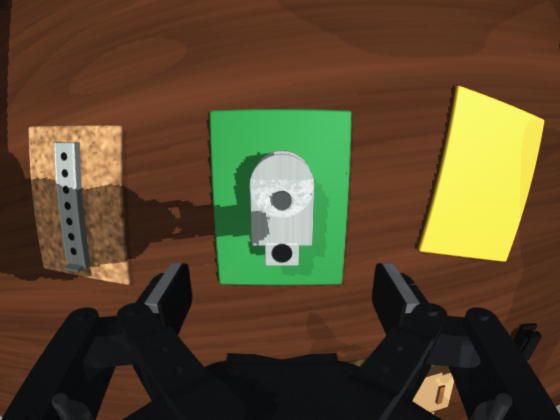

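Pulley lies flat and centred on green. Now back to the bar on the cork.

```bash
python3 -m creep '[[-0.02,0,0,0,0,0.008,1],[-0.05,0,0,0,0,0.02,1],[-0.085,0,0,0,0,0.035,1],[-0.12,0,0,0,0,0.05,1],[-0.15,0,0,0,0,0.065,1],[-0.175,0,0,0,0,0.077,1],[-0.19,0,0,0,0,0.084,1],[-0.194,0,0,0,0,0.0853,1]]'; python3 -m creep '[[0,0,0,0,0,0,1],[0,0,0,0,0,0,1]]'; python3 look.py w12;  python3 go.py 483 -276.5 9 76.1
```

```text
time: 23.1
ee_pos: [0.4817, -0.2775, 0.1094]
tcp_rot: [-179.9, -0.0, 76.0]
wrist_force: [0.7, 0.6, -0.1]
opening: 0.0855
time: 23.3
ee_pos: [0.4824, -0.2757, 0.1101]
tcp_rot: [-180.0, -0.0, 76.2]
wrist_force: [0.3, -0.0, -0.1]
opening: 0.0855
[ 0.48240547 -0.27572714  0.11010911] [-1.79978876e+02 -1.97229707e-02  7.61514155e+01]
t 23.35 pos [ 482.5 -275.7  110.2] rot [-1.7999e+02 -1.0000e-02  7.6170e+01] F [-0.1 -0.1  0.5] op 85.2 q [-30.   5.  -3.  82.   0. -16.]
shift [-0.0007  0.0007  0.1012] turn [-0.0002 -0.0003  0.0012] len 0.101
```

View pics/w12.png

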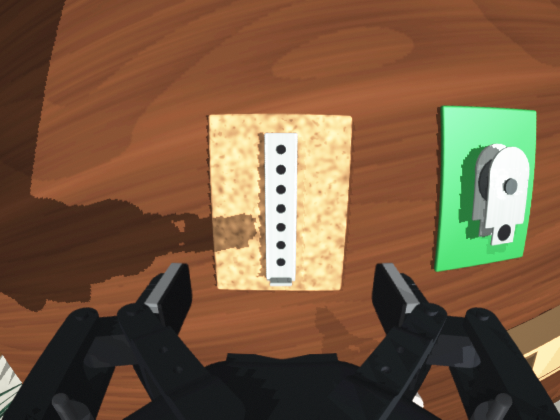

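```bash
python3 -m creep '[[-0.0007,0.0007,0.014,0,0,0,1],[-0.0007,0.0007,0.03,0,0,0,1],[-0.0007,0.0007,0.048,0,0,0,1],[-0.0007,0.0007,0.064,0,0,0,1],[-0.0007,0.0007,0.079,0,0,0,1],[-0.0007,0.0007,0.09,0,0,0,1],[-0.0007,0.0007,0.097,0,0,0,1],[-0.0007,0.0007,0.101,0,0,0,1]]'; python3 -m creep '[[0,0,0,0,0,0,0.6],[0,0,0,0,0,0,0.3],[0,0,0,0,0,0,0],[0,0,0,0,0,0,0],[0,0,0,0,0,0,0],[0,0,0,0,0,0,0],[0,0,0,0,0,0,0],[0,0,0,0,0,0,0]]' 40; python3 -m creep '[[0,0,-0.004,0,0,0,0],[0,0,-0.012,0,0,0,0],[0,0,-0.024,0,0,0,0],[0,0,-0.038,0,0,0,0],[0,0,-0.052,0,0,0,0],[0,0,-0.066,0,0,0,0],[0,0,-0.078,0,0,0,0],[0,0,-0.084,0,0,0,0]]';  python3 go.py 521.5 106.5 93 72; python3 go.py 515 -84 93 74
```

```text
time: 24.15
ee_pos: [0.4826, -0.2773, 0.0086]
tcp_rot: [-180.0, -0.0, 76.1]
wrist_force: [0.7, -0.0, 0.2]
opening: 0.0854
time: 24.95
ee_pos: [0.4831, -0.2777, 0.01]
tcp_rot: [179.9, 0.0, 76.1]
wrist_force: [0.3, -0.4, 6.0]
opening: 0.0226
time: 25.75
ee_pos: [0.4833, -0.2777, 0.0951]
tcp_rot: [179.9, 0.0, 76.1]
wrist_force: [1.0, -0.4, -1.2]
opening: 0.0228
t 25.75 pos [ 483.3 -277.7   95.1] rot [1.799e+02 3.000e-02 7.610e+01] F [ 1.  -0.4 -1.2] op 22.8 q [-30.   5.  -5.  80.   0. -16.]
shift [ 0.3822 -0.0552  0.0018] turn [0.0018 0.0004 0.0716] len 0.386
t 25.75 pos [ 483.3 -277.7   95.1] rot [1.799e+02 3.000e-02 7.610e+01] F [ 1.  -0.4 -1.2] op 22.8 q [-30.   5.  -5.  80.   0. -16.]
shift [ 0.1957 -0.0158  0.002 ] turn [0.0018 0.0005 0.0367] len 0.196
```

```bash
python3 -m creep '[[0.012,-0.001,0,0,0,0.002,0],[0.035,-0.003,0,0,0,0.006,0],[0.065,-0.006,0,0,0,0.012,0],[0.1,-0.01,0,0,0,0.018,0],[0.135,-0.014,0,0,0,0.025,0],[0.17,-0.019,0,0,0,0.032,0],[0.205,-0.025,0,0,0,0.038,0],[0.24,-0.031,0,0,0,0.045,0]]';  python3 go.py 521.5 106.5 93 72
```

```text
time: 26.55
ee_pos: [0.5096, -0.0349, 0.0925]
tcp_rot: [-179.9, 0.0, 73.5]
wrist_force: [0.8, 0.3, -1.5]
opening: 0.0227
t 26.55 pos [509.6 -34.9  92.5] rot [-179.93    0.     73.51] F [ 0.8  0.3 -1.5] op 22.7 q [ -4.  -1. -11.  80.   0.  13.]
shift [ 0.1389 -0.0288 -0.0005] turn [-0.0012  0.0001  0.0264] len 0.142
```

```bash
python3 -m creep '[[0.032,-0.006,0,0,0,0.006,0],[0.062,-0.013,0,0,0,0.012,0],[0.09,-0.019,0,0,0,0.018,0],[0.113,-0.024,0,0,0,0.023,0],[0.13,-0.027,0,0,0,0.026,0],[0.139,-0.0288,0,0,0,0.0264,0],[0.139,-0.0288,0,0,0,0.0264,0],[0.139,-0.0288,0,0,0,0.0264,0]]'; python3 -m creep '[[0,0,0,0,0,0,0]]';python3 look.py w13;  python3 go.py 521.5 106.5 10 72
```

```text
time: 27.35
ee_pos: [0.5218, 0.1042, 0.093]
tcp_rot: [-180.0, 0.0, 72.0]
wrist_force: [-0.2, -0.8, -0.9]
opening: 0.0224
time: 27.45
ee_pos: [0.522, 0.1037, 0.0932]
tcp_rot: [-180.0, 0.0, 72.0]
wrist_force: [-0.1, 0.7, -1.0]
opening: 0.0219
[0.52197896 0.10373082 0.0931627 ] [-1.79987428e+02  1.66716502e-02  7.19662328e+01]
t 27.5 pos [522.1 103.7  93.3] rot [-1.800e+02  1.000e-02  7.195e+01] F [ 0.4  1.  -0.8] op 22.2 q [11.  2. -8. 80. -0. 29.]
shift [ 0.0025 -0.0014  0.0833] turn [-0.0001  0.0002 -0.0008] len 0.083
```

View pics/w13.png

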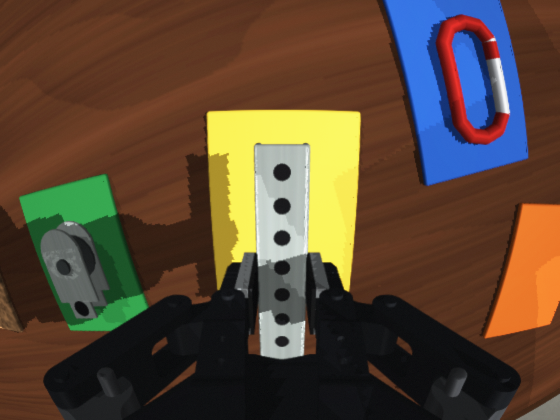

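```bash
python3 -m creep '[[0.002,-0.001,0.016,0,0,0,0],[0.002,-0.001,0.034,0,0,0,0],[0.002,-0.001,0.05,0,0,0,0],[0.002,-0.001,0.063,0,0,0,0],[0.002,-0.001,0.073,0,0,0,0],[0.002,-0.001,0.079,0,0,0,0],[0.002,-0.001,0.082,0,0,0,0],[0.002,-0.001,0.083,0,0,0,0]]'; python3 -m creep '[[0,0,0.0005,0,0,0,0],[0,0,0.0005,0,0,0,0],[0,0,0,0,0,0,0.3],[0,0,0,0,0,0,0.5],[0,0,0,0,0,0,0.8],[0,0,0,0,0,0,1],[0,0,0,0,0,0,1],[0,0,0,0,0,0,1]]';  python3 -m creep '[[0,0,-0.006,0,0,0,1],[0,0,-0.016,0,0,0,1],[0,0,-0.03,0,0,0,1],[0,0,-0.048,0,0,0,1],[0,0,-0.068,0,0,0,1],[0,0,-0.088,0,0,0,1],[0,0,-0.1,0,0,0,1],[0,0,-0.1,0,0,0,1]]'; python3 look.py w14
```

```text
time: 28.3
ee_pos: [0.522, 0.1066, 0.0104]
tcp_rot: [180.0, -0.0, 72.0]
wrist_force: [-0.2, -0.5, -1.5]
opening: 0.0229
time: 29.1
ee_pos: [0.5218, 0.1066, 0.0103]
tcp_rot: [180.0, -0.0, 72.0]
wrist_force: [-1.4, -1.3, 0.6]
opening: 0.0852
time: 29.9
ee_pos: [0.5229, 0.1069, 0.1128]
tcp_rot: [179.8, -0.1, 72.0]
wrist_force: [0.9, -0.4, -0.5]
opening: 0.0856
[0.52289937 0.10685347 0.11277482] [ 1.79815046e+02 -1.04632132e-01  7.20114184e+01]
```

View pics/w14.png

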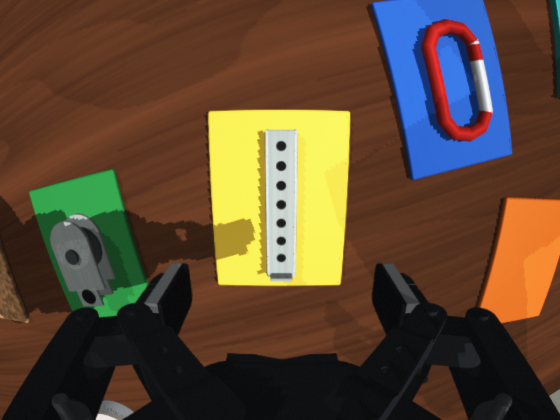

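Bar is flat and centred on yellow. I'll back the arm off toward the base, higher, and check with the fixed cameras.

```bash
python3 -m creep '[[0,-0.02,-0.02,0,0,0,1],[0,-0.05,-0.04,0,0,0,1],[0,-0.08,-0.06,0,0,0,1],[0,-0.12,-0.08,0,0,0,1],[0,-0.15,-0.1,0,0,0,1],[0,-0.18,-0.1,0,0,0,1],[0,-0.2,-0.1,0,0,0,1],[0,-0.2,-0.1,0,0,0,1]]'; python3 -m creep '[[0,0,0,0,0,0,1],[0,0,0,0,0,0,1],[0,0,0,0,0,0,1],[0,0,0,0,0,0,1]]'; python3 - <<'E'
from h import *
for n in("top","side"): save(n+"9",optics.camera(n))
a=cv2.cvtColor(cv2.imread("pics/top9.png"),cv2.COLOR_BGR2RGB)
save("t9c",a,(120,130,460,310),2.3)
E
```

```text
time: 30.75
ee_pos: [0.3299, 0.1688, 0.2099]
tcp_rot: [-180.0, 0.0, 72.1]
wrist_force: [0.7, -0.6, -1.1]
opening: 0.0854
time: 31.15
ee_pos: [0.332, 0.1682, 0.2099]
tcp_rot: [-180.0, 0.0, 72.0]
wrist_force: [-0.7, -0.4, -1.0]
opening: 0.0856
```

View pics/t9c.png

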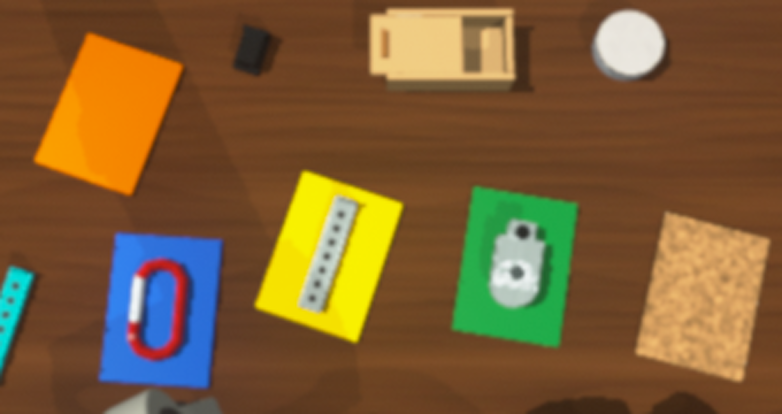

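View pics/side9.png

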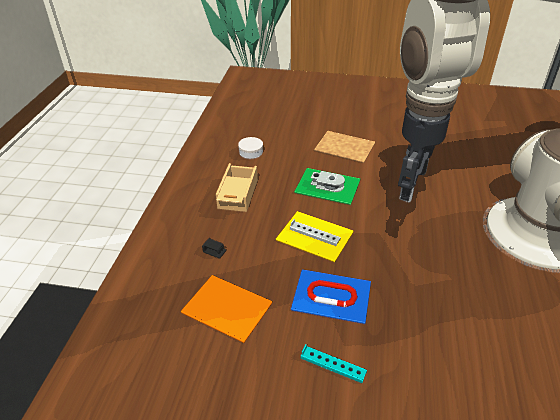

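```bash
python3 - <<'E'
from h import *
f=lambda a:[((x+.5)/2.3-.5+120,(y+.5)/2.3-.5+130) for x,y in a]
W=lambda p,z:np.round(toworld("top",f(p),z)[:,:2]*1000,1).tolist()
print("carab",W([(158,259),(158,360),(128,310),(188,310)],.012))
print("bar hole mid",W([(341,214),(326,256),(311,299)],.016))
print("pulley ends",W([(523,219),(514,307)],.03))
for m in ([(115,233),(222,239),(210,388),(99,381)],[(303,171),(403,205),(358,342),(255,306)],[(473,187),(577,204),(560,347),(452,330)]): print(rect(toworld("top",f(m),.006)))
E
```

```text
carab [[512.8, 282.1], [411.5, 276.9], [460.9, 309.8], [461.5, 249.1]]
bar hole mid [[560.7, 95.7], [517.4, 110.3], [473.7, 124.6]]
pulley ends [[555.7, -89.0], [467.2, -78.5]]
(array([462.3, 276.8]), array([111.9, 150.4]), -2.8)
(array([519.4, 106.6]), array([111.1, 148.4]), -18.0)
(array([510.1, -84.3]), array([110.3, 149.2]), -8.7)
```

All three are within about 5 mm of their mat centres and aligned. Handing in.

```bash
python3 -c "
from workcell import bot
print(bot.job_done())"
```

```text
the job is handed in; nothing more can be done
None
```

I finished the swap and handed the job in at about 31 s of the 112 s allowed. I moved the bar to the cork mat, then the carabiner to blue, the pulley to green, and the bar from cork to yellow. Each piece was lowered until it rested on its mat before I released it.

- **Position:** in the last top-camera check each piece's centre was within about 5 mm of its mat's centre, against the 15 mm limit. All three lie flat.
- **Alignment:** the bar and pulley are within about 2° of their mats' long axes. The carabiner's end points read about 6° off blue, but they were picked from a coarse crop. The wrist view and the placing pose both showed it square. The limit is 0.3 rad (about 17°).
- **Surroundings:** by eye, the box, clip, tin, turquoise bar and orange mat look the same as in the first pictures. The gripper is open and clear of everything.
- **One reading corrected:** I first took the pulley's centre to be about 5 mm too far forward. The close-up from the wrist camera corrected it before I gripped.
- **Fingertip contact:** the wrist force rose by about 6 N while gripping, probably from the tips brushing the mat. That is well under the limits.

No check failed, and the hand-in reports no verdict.

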